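Fish the long spatula out of the part-covered organiser

ROBOT

A 7-joint arm with a two-finger parallel gripper is mounted at the origin on a cart in front of the work surface, level with it; the furniture and walls round the work are solid. World frame = base frame: x ahead of the robot, y to its left, z up, the work surface at z = 0. Lengths are in m, angles in rad, forces in N, time in s.
With the tool pointing down it reaches from about 0.35 to 0.9 m from the base axis. Payload 19.9 kg.
Tool frame: the origin (TCP) lies at the centre of the arm's flange, where the gripper is bolted on; the fingertips stand 173 mm ahead of it and the grasp point (between the pads) lies 155 mm ahead of it (manip.grasp_offset is the distance from the TCP to the grasp point, in m); z points along the fingers, y is the line along which they close (so a half turn about z gives the same grasp; the last joint's range is limited). The gripper opens to 85 mm and grips with 20 to 120 N. Pads are 22 mm wide; open, the fingers measure 114 mm over their backs; the gripper's body (76 mm by 85 mm) begins 54 mm behind the grasp point. The pads swing forward as they close: fully open they stand 13 mm farther back than shut.
Start: joints at [-1.198, 0.417, -0.01, 1.614, 0.005, 1.111, -0.053], TCP at [0.251, 0.572, 0.405] pointing down, gripper open.
Joint ranges: [-2.81, 2.81], [-0.39, 2.02], [-1.27, 1.25], [0.06, 2.57], [-1.19, 4.33], [0.19, 2], [-2.82, 2.82]. Speed limits (rad/s): [1.89, 1.89, 2.39, 2.39, 3.01, 3.01, 3.01].

INTERFACE

Orientations are given as [roll, pitch, yaw] about the fixed x, y, z axes, in that order (R = Rz(yaw) Ry(pitch) Rx(roll)).
In Python, from station import manip gives the robot as it stands.
- The arm moves only by the tool step_arm, never from a script. Its argument "plan" is a list that holds one entry, the list of rows, each a list of 7 numbers: the shift along the tool's x, y, z in m, then the turn, a rotation vector about the tool's x, y, z in degrees, then the finger opening in m, from 0 to 0.0854. A call has exactly 5 rows; each row shifts and turns the commanded pose from where the row before left it, along the tool's axes as they then stand; what a row does not reach is not made up. A row lasts 1/10 s, in which the tool goes at most 50 mm and 8.59 degrees, less where a joint would pass 70% of its speed; a pose out of reach is approached as far as the arm can. A call with a gripper value outside its range is refused whole. The fingers move at their own pace and stop on an object; "squeeze" is the grip in N (left out, the last holds). Time passes only in rows, so rows that do not move let the fingers close, or fill a call up. It gives the time, the measured TCP pose, the force, the opening and the grip force at its end, in the units of the state.
- manip.state(): the state, without advancing time (a new reading comes with each control period).
- manip.get_image(name): name is "side" or "top"; returns a dict with "frame" (420x560x3 uint8, red, green, blue), "vfov" (degrees; the focal length in pixels is half the picture's height over the tangent of half this angle, whatever the lens; pixels are square), "cx", "cy" (the principal point, pixels), "xyz" and "attitude" of the camera in the world. Camera axes: x right, y up, looking along -z (the intrinsics and any distortion apply to the point x, -y, -z); pixel columns grow to the right and rows downward; lengths in m; the calibration is good to about 2 mm. A picture is of the moment at which its call begins. There is no depth.
- manip.sign_off(): hands the job in; it is judged then, once.
The state is a dict: "t": time; "joint_positions": joint angles; "qvel": joint speeds; "joint_torque": joint torques, N m; "eef_pos": TCP position; "orientation": TCP orientation; "force": force on the tool from outside, world axes, zero at the start; "wrist_torque": the same for the moment, N m; "gripper_width": finger opening in m; "gripper_force": force on a finger pad.
Only numpy, scipy, OpenCV 4.12 (cv2) and the standard library are available. Lean on these libraries where they do the work, as an engineer would, in place of code of your own. Each camera call takes 0.05 s, during which the arm holds its last target. There are 200 camera calls.

TASK

The long yellow spatula lies on the floor of the wooden organiser, its blade under the deck and its handle end under the small lip, and it is longer than the opening between them. Take it by the handle, bring the handle end out through the opening first with the spatula tilted, draw the blade out from under the deck without forcing it hard against the wood, and do not shift or tip the two jars that stand on the deck. Finish holding the spatula still in the gripper above or close beside the organiser, all of it higher than the tops of those jars; do not put it down or let go.

Things in the scene. Friction and masses are not known exactly. Their poses are not given: they have to be found in the camera images.
- organiser: Fixed light-wood tray with a grey floor, 190 x 400 mm. Origin on the worktop under the centre of its opening; z up, y along its length from deck to lip, x across. Floor top at z = 8 mm; inside it is 170 mm wide (x -85 to 85) and 380 mm long (y -250 to 130). Side walls 8 mm thick, 47 mm high beside the opening.
- opening (a point): Centre of the organiser's opening, 55 mm above the worktop (level with the top of the lip), axes as the organiser's. The opening, clear to above, lies between deck and lip: 200 mm long (y -100 to 100), 170 mm wide.
- deck_edge (a point): Middle of the lower edge of the darker deck (roof board), on the side of the opening: organiser y = -100, z = 72 mm. The deck runs from here to y = -260 mm; underside 72 mm, top 82 mm above the worktop.
- lip_edge (a point): Middle of the lower edge of the darker narrow lip, on the side of the opening: organiser y = 100, z = 47 mm. The lip runs from here to y = 140 mm; underside 47 mm, top 55 mm above the worktop.
- spatula_center (a point): Middle of the yellow spatula (300 mm long, 50 to 72 g), half-way up. x runs along it from handle end to blade tip, z up. The handle is a straight round rod 15 mm thick from x = -150 to 70 mm; the flat blade, 46 mm wide, 9 mm thick, goes on to x = 150 mm. It starts lying on the tray floor (this point 16 mm above the worktop).
- spatula_handle_end (a point): Centre of the end of the spatula's handle (handle 15 mm thick).
- spatula_blade_tip (a point): Middle of the far edge of the spatula's blade (blade 46 mm wide, 9 mm thick).
- jar_white: Small spice jar with a white lid, 44 mm across, 109 mm tall, standing loose on the far half of the deck (its top 191 mm above the worktop); origin at the centre of its underside.
- jar_red: Small spice jar with a red lid, 45 mm across, 106 mm tall, standing loose on the far half of the deck (its top 188 mm above the worktop); origin at the centre of its underside.
Not all that is in view belongs to the job. Leave any blue look-alike of the jar_white alone.

How it is judged:
On the way:
1. the handle end is up through the opening, above the lip, while the blade tip is still under the deck (z of spatula_handle_end in the frame of organiser above 0.062 m and y of spatula_blade_tip in the frame of organiser below -0.1 m and z of spatula_blade_tip in the frame of organiser below 0.072 m), for 0.05 s.
At the end, for the whole second after the job is handed in: The spatula is held still in the fingers (pressed by at least 1 N, moving at under 5 cm/s), both its ends at least 194 mm above the worktop, its middle within 45 cm of the opening, touching neither organiser nor jars; both jars stand upright on the deck within 2 cm of where they were (height (world z) of each of spatula_handle_end, spatula_blade_tip above 0.194 m and contact force between the fingers and spatula above 1 N and contact force between each of organiser, jar_white, jar_red and spatula below 0.2 N and horizontal distance between spatula_center and opening below 0.45 m and linear speed of spatula below 0.05 m/s and distance of each of jar_white, jar_red from where it was at the start of the episode below 0.02 m and angle between each of jar_white, jar_red's own z axis and vertical below 0.2 rad); the arm keeps its last pose, push and grip.
It fails at once if a jar on the deck is shifted by more than 2 cm or tipped (distance of any of jar_white, jar_red from where it was at the start of the episode above 0.02 m or angle between any of jar_white, jar_red's own z axis and vertical above 0.35 rad).
It fails at once if the spatula is forced against the wood of the organiser with more than 20 N (contact force between organiser and spatula above 20 N).
It also fails if it takes over 42 s, if anything falls off the work surface, if the arm or the gripper's body presses on something with over 40 N, if the wrist force passes 120 N, or if a joint passes its speed limit or range.

## Working session

There is one attempt and no reset: what is moved stays moved. The work goes in short steps, Python scripts to look and compute and a tool call to move; the robot and the scene stay as the last step left them, time stands still between calls to the robot, and variables do not carry over. Pictures are saved under pics/ and viewed, at most 10 in all, crops included, and the job is handed in when it is done.

Besides the shell and the picture viewer there is one more tool, called in YAML: its name, and indented under it one key for each argument. step_arm: Moves the arm, as the interface text tells. Its arguments: {"type":"object","properties":{"plan":{"type":"array","items":{"type":"array","items":{"type":"array","items":{"type":"number"}}}},"squeeze":{"type":"number"}},"required":["plan"]}

```bash
ls; mkdir -p pics; python3 - <<'E'
from station import manip
import cv2,json
for n in("side","top"):
    d=manip.get_image(n); cv2.imwrite(f"pics/{n}0.png",d["frame"][:,:,::-1]); print(n,{k:v for k,v in d.items() if k!="frame"})
print(manip.state(), manip.grasp_offset)
E
```

```text
pics
side {'vfov': 55.93189598503216, 'cx': 281.92078941420266, 'cy': 210.73064623330828, 'xyz': array([0.46386947, 0.84564633, 0.45291908]), 'attitude': array([ 1.16855117, -0.02199955, -2.97797739])}
top {'vfov': 50.617852033518645, 'cx': 280.1576806017889, 'cy': 214.69673567668627, 'xyz': array([ 0.44168749, -0.01525234,  1.0822774 ]), 'attitude': array([ 0.17003649, -0.00466808, -1.545136  ])}
{'t': 0.1, 'joint_positions': array([-1.19850844,  0.4179239 , -0.01033358,  1.61407669,  0.00471464,
        1.11069444, -0.05300439]), 'qvel': array([ 1.54202559e-04,  1.06557678e-03, -8.74516235e-04, -1.04521764e-03,
       -8.67941750e-04, -5.20240915e-04, -1.23729614e-06]), 'joint_torque': array([ 1.49345662e-03, -8.65840101e+01,  6.80619366e-01, -4.35635877e+01,
        1.92292489e-02,  5.08182566e-03, -8.29226155e-05]), 'eef_pos': array([0.25123801, 0.57216264, 0.40413226]), 'orientation': array([-3.14051745e+00,  8.52047990e-05,  2.72784271e+00]), 'force': array([-0.22767207, -0.39133968, -0.7409432 ]), 'wrist_torque': array([-0.03852374, -0.05017477, -0.00978409]), 'gripper_force': 0.0, 'gripper_width': 0.08524333566552847} 0.1547
```

View pics/side0.png

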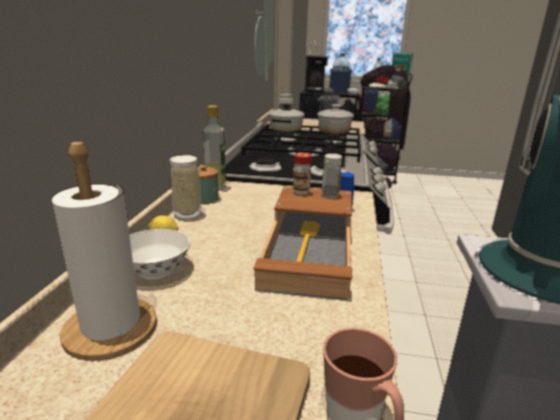

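View pics/top0.png

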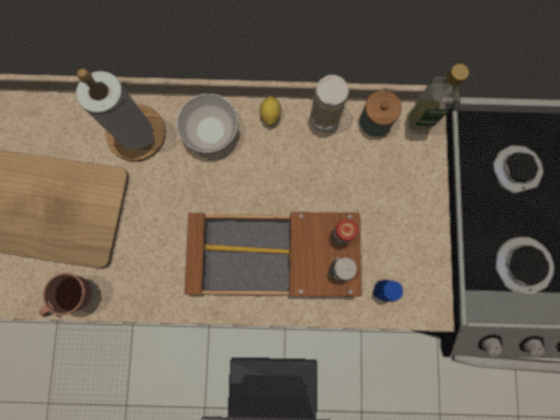

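Top view: the organiser spans about (187–361, 212–297), with the lip on the left and the deck on the right. The yellow handle runs (205,248)→(289,251). The red-lid jar is at (345,231) and the white-lid jar at (344,268). The blue look-alike at (390,291) stands off the deck, so I leave it alone. The side view shows the start of the blade at (310,228), just at the deck edge.

```bash
cat > h.py <<'E'
import numpy as np, cv2
from scipy.spatial.transform import Rotation as R
from station import manip
def cam(d):
    f=d["frame"].shape[0]/2/np.tan(np.radians(d["vfov"]/2))
    return f,R.from_euler("xyz",d["attitude"]).as_matrix(),np.array(d["xyz"])
def ray(d,u,v):
    f,M,c=cam(d); return c, M@np.array([(u-d["cx"])/f,-(v-d["cy"])/f,-1])
def plane(d,u,v,z):
    c,r=ray(d,u,v); return c+r*(z-c[2])/r[2]
def proj(d,p):
    f,M,c=cam(d); q=M.T@(np.asarray(p)-c); return np.array([d["cx"]-f*q[0]/q[2],d["cy"]+f*q[1]/q[2]])
def yellow(d):
    h=cv2.cvtColor(d["frame"],cv2.COLOR_RGB2HSV); return cv2.inRange(h,(18,130,110),(34,255,255))
E
python3 - <<'E'
from h import *
d=manip.get_image("top"); s=manip.get_image("side")
h=cv2.cvtColor(d["frame"],cv2.COLOR_RGB2HSV)
m=cv2.inRange(h,(3,110,60),(14,220,190)); m[:, :180]=0; m[:205]=0;m[305:]=0;m[:,370:]=0
m=cv2.morphologyEx(m,cv2.MORPH_OPEN,np.ones((3,3)))
cs,_=cv2.findContours(m,cv2.RETR_EXTERNAL,cv2.CHAIN_APPROX_NONE)
for c in cs:
    if cv2.contourArea(c)<500: continue
    r=cv2.minAreaRect(c); b=cv2.boxPoints(r)
    z=.055 if r[0][0]<250 else .082
    print(cv2.contourArea(c),r,z)
    print(np.round([plane(d,*p,z) for p in b],4).tolist())
y=yellow(d); y[:210]=0;y[295:]=0;y[:,:190]=0
v,u=np.nonzero(y); print(u.min(),u.max(),len(u))
for a in range(u.min(),u.max()+1,14):
    k=abs(u-a)<=2; print(a,v[k].mean(),np.round(plane(d,a,v[k].mean(),.016),4))
for u0,v0,z in((345,231,.188),(344,268,.191)): print('jar',plane(d,u0,v0,z))
o=lambda im,x0,x1,y0,y1,k:cv2.resize(im[y0:y1,x0:x1,::-1],None,fx=k,fy=k,interpolation=cv2.INTER_CUBIC)
a=o(d["frame"],180,410,200,305,3.4); b=o(s["frame"],240,400,140,300,2.0)
b=cv2.copyMakeBorder(b[:240],0,0,0,a.shape[1]-b.shape[1],0); 
b2=o(s["frame"],250,365,180,260,4)[:240]; b[:,330:330+440]=b2[:240,:440]
cv2.imwrite("pics/c1.png",np.vstack([a,b])[:600])
E
```

```text
1244.0 ((194.77806091308594, 253.9389190673828), (16.928852081298828, 80.59931945800781), 2.862405300140381) 0.055
[[0.4299, 0.1978, 0.055], [0.6158, 0.1999, 0.055], [0.6149, 0.1602, 0.055], [0.429, 0.1593, 0.055]]
5547.0 ((324.0, 254.5), (83.0, 72.0), 90.0) 0.082
[[0.6179, -0.0333, 0.082], [0.6223, -0.1981, 0.082], [0.4353, -0.1972, 0.082], [0.4312, -0.0376, 0.082]]
205 289 376
205 246.3846153846154 [0.5428 0.1632 0.016 ]
219 247.08333333333334 [0.542  0.1295 0.016 ]
233 248.0 [0.5406 0.0957 0.016 ]
247 248.91666666666666 [0.5393 0.062  0.016 ]
261 249.5 [0.5388 0.0283 0.016 ]
275 250.5 [ 0.5372 -0.0054  0.016 ]
289 251.25 [ 0.5363 -0.0391  0.016 ]
jar [ 0.56517445 -0.14805454  0.188     ]
jar [ 0.49019723 -0.14568175  0.191     ]
```

View pics/c1.png

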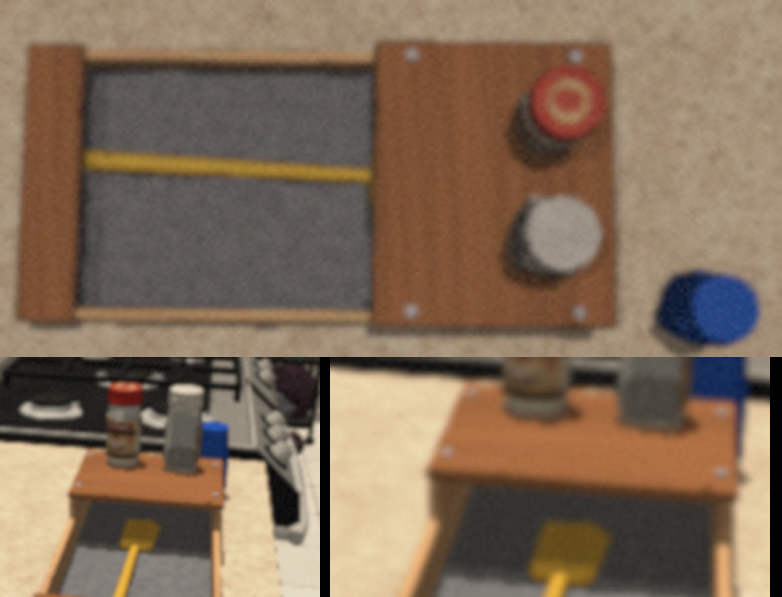

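The crop confirms two things. The lip is on the left and the deck on the right, carrying the red and white jars, while the blue one is off the deck. In the side view the blade is just under the deck edge, at about (310,221)–(309,236). Next I compute the spatula ends and the first move.

```bash
cat >> h.py <<'E'
O=np.array([.524,.059,0]); PSI=.015
def org(p): return R.from_euler("z",-PSI).apply(np.asarray(p)-O)
def plan(g,rpy,n,width):
    """rows from present pose to grasp point g (world), orientation rpy, n rows"""
    s=manip.state(); p=s["eef_pos"]; A=R.from_euler("xyz",s["orientation"]); B=R.from_euler("xyz",rpy)
    T=np.array(g)-B.as_matrix()[:,2]*manip.grasp_offset
    rv=(A.inv()*B).as_rotvec()/n
    print("dist",np.round(T-p,4),"turn/row",np.degrees(rv).round(2))
    print([[*(A*R.from_rotvec(rv*i)).inv().apply((T-p)/n).round(4).tolist(),*np.degrees(rv).round(2).tolist(),width] for i in range(n)])
E
python3 - <<'E'
from h import *
s=manip.get_image("side")
for uv in((310,221.25),(309,236)): q=plane(s,*uv,.018); print(q,org(q))
print(org([.5428,.1632,.016]),org([.5363,-.0391,.016]))
plan([.541,.095,.20],[np.pi,0,1.539],15,.05)
E
```

```text
[ 0.53644401 -0.11035837  0.018     ] [ 0.00990233 -0.16952597  0.018     ]
[ 0.53027577 -0.02289328  0.018     ] [ 0.00504671 -0.0819782   0.018     ]
[0.02036083 0.10390629 0.016     ] [ 0.01082717 -0.09827346  0.016     ]
dist [ 0.2897 -0.4772 -0.0497] turn/row [-0.    0.    4.54]
[[-0.0305, -0.0214, 0.0033, -0.0, 0.0, 4.54, 0.05], [-0.0321, -0.0189, 0.0033, -0.0, 0.0, 4.54, 0.05], [-0.0335, -0.0163, 0.0033, -0.0, 0.0, 4.54, 0.05], [-0.0346, -0.0136, 0.0033, -0.0, 0.0, 4.54, 0.05], [-0.0356, -0.0108, 0.0033, -0.0, 0.0, 4.54, 0.05], [-0.0364, -0.0079, 0.0033, -0.0, 0.0, 4.54, 0.05], [-0.0369, -0.005, 0.0033, -0.0, 0.0, 4.54, 0.05], [-0.0372, -0.0021, 0.0033, -0.0, 0.0, 4.54, 0.05], [-0.0372, 0.0008, 0.0033, -0.0, 0.0, 4.54, 0.05], [-0.037, 0.0038, 0.0033, -0.0, 0.0, 4.54, 0.05], [-0.0366, 0.0067, 0.0033, -0.0, 0.0, 4.54, 0.05], [-0.036, 0.0096, 0.0033, -0.0, 0.0, 4.54, 0.05], [-0.0351, 0.0124, 0.0033, -0.0, 0.0, 4.54, 0.05], [-0.034, 0.0151, 0.0033, -0.0, 0.0, 4.54, 0.05], [-0.0327, 0.0178, 0.0033, -0.0, 0.0, 4.54, 0.05]]
```

step_arm:
  plan:
    - [[-0.0305,-0.0214,0.0033,0,0,4.54,0.05],[-0.0321,-0.0189,0.0033,0,0,4.54,0.05],[-0.0335,-0.0163,0.0033,0,0,4.54,0.05],[-0.0346,-0.0136,0.0033,0,0,4.54,0.05],[-0.0356,-0.0108,0.0033,0,0,4.54,0.05]]
  squeeze: 60

```text
t: 0.75
eef_pos: [0.3484, 0.4117, 0.3881]
orientation: [3.142, -0.0, 2.328]
force: [0.7, 0.5, -0.1]
gripper_width: 0.05
gripper_force: 0.0
```

step_arm:
  plan:
    - [[-0.0364,-0.0079,0.0033,0,0,4.54,0.05],[-0.0369,-0.005,0.0033,0,0,4.54,0.05],[-0.0372,-0.0021,0.0033,0,0,4.54,0.05],[-0.0372,0.0008,0.0033,0,0,4.54,0.05],[-0.037,0.0038,0.0033,0,0,4.54,0.05]]

```text
t: 1.25
eef_pos: [0.4451, 0.2526, 0.3717]
orientation: [3.141, -0.0, 1.932]
force: [-0.0, -0.5, -0.1]
gripper_width: 0.05
gripper_force: 0.0
```

step_arm:
  plan:
    - [[-0.0366,0.0067,0.0033,0,0,4.54,0.05],[-0.036,0.0096,0.0033,0,0,4.54,0.05],[-0.0351,0.0124,0.0033,0,0,4.54,0.05],[-0.034,0.0151,0.0033,0,0,4.54,0.05],[-0.0327,0.0178,0.0033,0,0,4.54,0.05]]

```text
t: 1.75
eef_pos: [0.5417, 0.0936, 0.3552]
orientation: [3.141, -0.0, 1.536]
force: [1.3, -0.6, -0.2]
gripper_width: 0.0502
gripper_force: 0.0
```

step_arm:
  plan:
    - [[0,0,0,0,0,0,0.05],[0,0,0,0,0,0,0.05],[0,0,0,0,0,0,0.05],[0,0,0,0,0,0,0.05],[0,0,0,0,0,0,0.05]]

```text
t: 2.25
eef_pos: [0.5409, 0.0957, 0.3553]
orientation: [3.141, -0.0, 1.541]
force: [0.2, -0.3, -0.4]
gripper_width: 0.05
gripper_force: 0.0
```

```bash
python3 - <<'E'
from h import *
print(manip.state())
d=manip.get_image("top"); s=manip.get_image("side")
cv2.imwrite("pics/c2.png",np.hstack([cv2.resize(d["frame"][180:330,170:420,::-1],None,fx=1.6,fy=1.6),cv2.resize(s["frame"][140:300,200:410,::-1],None,fx=1.5,fy=1.5)]) if 0 else np.vstack([cv2.resize(d["frame"][180:330,170:420,::-1],(600,300)),cv2.resize(s["frame"][150:300,180:430,::-1],(600,300))]))
y=yellow(d); y[:210]=0;y[295:]=0;y[:,:190]=0
v,u=np.nonzero(y); print(u.min(),u.max(),len(u))
plan([.541,.095,.028],[np.pi,0,1.539],5,.05)
E
```

```text
{'t': 2.25, 'joint_positions': array([-0.58162195,  0.35964909,  0.43128941,  1.86524541, -0.18156292,
        0.9548725 , -0.09930674]), 'qvel': array([ 0.00430755,  0.00131374,  0.00380167, -0.00060012, -0.00017327,
        0.00043763, -0.00055388]), 'joint_torque': array([ 7.18887825e-02, -7.08462381e+01,  7.49453500e+00, -3.89701402e+01,
        1.71763252e-02,  1.83384582e-03, -8.58039657e-04]), 'eef_pos': array([0.54088231, 0.09573042, 0.35533104]), 'orientation': array([ 3.14148532e+00, -2.88467933e-04,  1.54074910e+00]), 'force': array([ 0.16921203, -0.28452477, -0.41878522]), 'wrist_torque': array([-0.04302382, -0.05256583,  0.0219445 ]), 'gripper_force': 0.0, 'gripper_width': 0.049986674408285095}
243 289 169
dist [ 0.     -0.0004 -0.1726] turn/row [ 0.   -0.    0.01]
[[-0.0001, 0.0, 0.0345, 0.0, -0.0, 0.01, 0.05], [-0.0001, 0.0, 0.0345, 0.0, -0.0, 0.01, 0.05], [-0.0001, 0.0, 0.0345, 0.0, -0.0, 0.01, 0.05], [-0.0001, 0.0, 0.0345, 0.0, -0.0, 0.01, 0.05], [-0.0001, 0.0, 0.0345, 0.0, -0.0, 0.01, 0.05]]
```

View pics/c2.png

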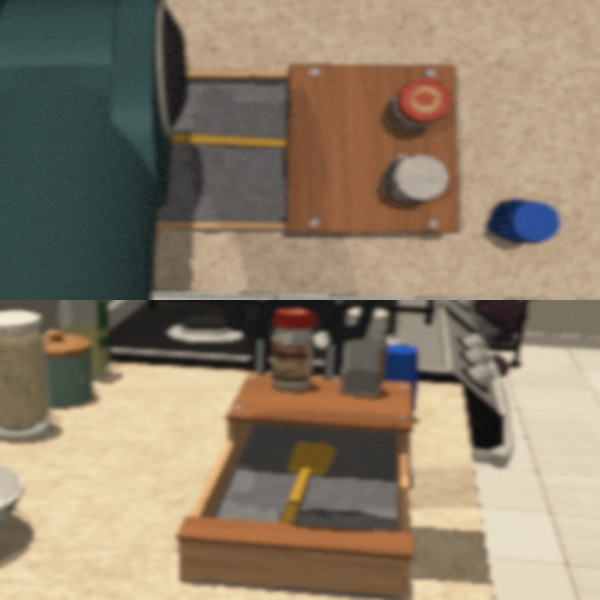

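The fingers show in the side view at about (260,355) and (320,350), straddling the handle line, and everything else is unchanged. I descend.

step_arm:
  plan:
    - [[0,0,0.03,0,0,0,0.05],[0,0,0.03,0,0,0,0.05],[0,0,0.03,0,0,0,0.05],[0,0,0.03,0,0,0,0.05],[0,0,0.022,0,0,0,0.05]]

```text
t: 2.85
eef_pos: [0.5407, 0.0952, 0.2115]
orientation: [-3.14, 0.0, 1.54]
force: [0.3, -0.4, 0.1]
gripper_width: 0.0502
gripper_force: 0.0
```

step_arm:
  plan:
    - [[0,0,0.015,0,0,0,0.05],[0,0,0.01,0,0,0,0.05],[0,0,0.005,0,0,0,0.05],[0,0,0,0,0,0,0.05],[0,0,0,0,0,0,0.05]]

```text
t: 3.35
eef_pos: [0.5414, 0.0949, 0.1839]
orientation: [3.141, -0.0, 1.539]
force: [0.2, 0.6, 0.1]
gripper_width: 0.0499
gripper_force: 0.0
```

```bash
python3 - <<'E'
from h import *
st=manip.state();print(st["eef_pos"],st["force"])
s=manip.get_image("side")
cv2.imwrite("pics/c3.png",cv2.resize(s["frame"][150:300,220:400,::-1],(720,600)))
y=yellow(s); v,u=np.nonzero(y)
E
```

```text
[0.54143711 0.09494956 0.18393352] [0.15260786 0.59805829 0.05244611]
```

View pics/c3.png

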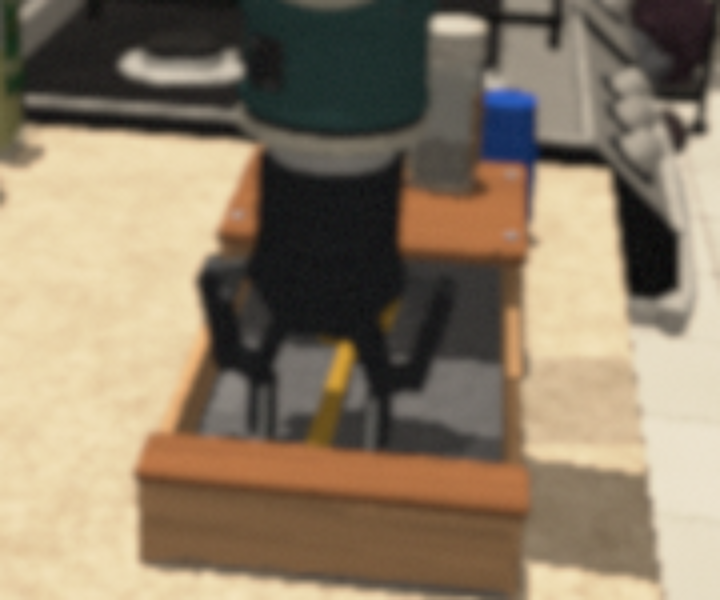

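The handle at (330,390) lies centred between the fingers at (262,400) and (378,410). I close them.

step_arm:
  plan:
    - [[0,0,0,0,0,0,0.005],[0,0,0,0,0,0,0.005],[0,0,0,0,0,0,0.005],[0,0,0,0,0,0,0.005],[0,0,0,0,0,0,0.005]]
  squeeze: 60

```text
t: 3.9
eef_pos: [0.5413, 0.095, 0.1837]
orientation: [3.141, -0.0, 1.539]
force: [-2.2, -0.3, 8.4]
gripper_width: 0.0127
gripper_force: 58.5
```

step_arm:
  plan:
    - [[0,0,0,0,0,0,0.005],[0,0,0,0,0,0,0.005],[0,0,0,0,0,0,0.005],[0,0,-0.001,0,0,0,0.005],[0,0,-0.001,0,0,0,0.005]]

```text
t: 4.4
eef_pos: [0.5411, 0.0949, 0.1853]
orientation: [-3.142, 0.0, 1.539]
force: [-0.0, 0.3, -0.8]
gripper_width: 0.0125
gripper_force: 58.5
```

step_arm:
  plan:
    - [[0,0,-0.002,0,0,0,0.005],[0,0,-0.002,0,0,0,0.005],[0,0,-0.002,0,0,0,0.005],[0,0,0,0,0,0,0.005],[0,0,0,0,0,0,0.005]]

```text
t: 4.9
eef_pos: [0.5412, 0.0949, 0.1913]
orientation: [3.141, 0.0, 1.539]
force: [0.2, 1.0, -0.4]
gripper_width: 0.0126
gripper_force: 58.5
```

step_arm:
  plan:
    - [[-0.01,0,0,0,0,0,0.005],[-0.01,0,0,0,0,0,0.005],[-0.01,0,0,0,0,0,0.005],[-0.01,0,0,0,0,0,0.005],[-0.01,0,0,0,0,0,0.005]]

```text
t: 5.4
eef_pos: [0.5395, 0.0437, 0.1912]
orientation: [3.142, 0.0, 1.539]
force: [0.7, 0.5, -0.5]
gripper_width: 0.0123
gripper_force: 58.5
```

```bash
python3 - <<'E'
from h import *
st=manip.state();print(st["eef_pos"],st["force"],st["wrist_torque"],st["gripper_width"])
s=manip.get_image("side");d=manip.get_image("top")
cv2.imwrite("pics/c4.png",np.hstack([cv2.resize(s["frame"][150:300,220:400,::-1],(400,333)),cv2.resize(d["frame"][180:330,170:350,::-1],(400,333))]))
E
```

```text
[0.53950121 0.04374524 0.19121504] [ 0.67686015  0.54101891 -0.54026274] [0.07221053 0.01914439 0.05140477] 0.012286166617843762
```

View pics/c4.png

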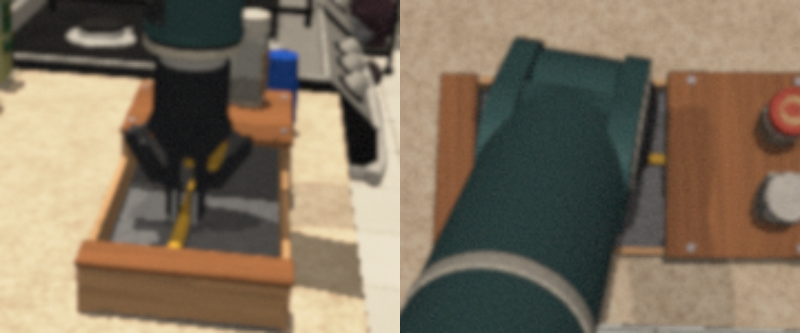

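The spatula is held and has slid with the gripper. The jars are unmoved at (785,110) and (780,195). Next I tilt it about the blade tip.

step_arm:
  plan:
    - [[-0.004,0,-0.005,0,1.4,0,0.005],[-0.004,0,-0.005,0,1.4,0,0.005],[-0.004,0,-0.005,0,1.4,0,0.005],[-0.004,0,-0.005,0,1.4,0,0.005],[-0.004,0,-0.005,0,1.4,0,0.005]]

```text
t: 6.0
eef_pos: [0.5389, 0.0233, 0.2158]
orientation: [3.141, -0.124, 1.539]
force: [-0.2, 0.1, -1.0]
gripper_width: 0.0123
gripper_force: 58.5
```

step_arm:
  plan:
    - [[-0.004,0,-0.005,0,1.4,0,0.005],[-0.004,0,-0.005,0,1.4,0,0.005],[-0.004,0,-0.005,0,1.4,0,0.005],[-0.004,0,-0.005,0,1.4,0,0.005],[-0.004,0,-0.005,0,1.4,0,0.005]]

```text
t: 6.5
eef_pos: [0.5381, -0.0006, 0.2367]
orientation: [3.142, -0.246, 1.539]
force: [0.6, -0.6, -0.1]
gripper_width: 0.0119
gripper_force: 58.6
```

```bash
python3 - <<'E'
from h import *
st=manip.state(); M=R.from_euler("xyz",st["orientation"]).as_matrix(); p=st["eef_pos"]
g=p+M[:,2]*.165; print("grasp",org(g),"end~",org(g+M[:,0]*.094),"tip~",org(g-M[:,0]*.206),st["force"],st["gripper_width"],st["joint_positions"])
s=manip.get_image("side")
print("end px",proj(s,g+M[:,0]*.094))
cv2.imwrite("pics/c5.png",cv2.resize(s["frame"][150:300,220:400,::-1],(720,600)))
E
```

```text
grasp [ 0.0151161  -0.01962327  0.07671731] end~ [0.01936231 0.07144127 0.09963494] tip~ [ 0.00581057 -0.21919026  0.02649357] [ 0.62685468 -0.62022412 -0.08602651] 0.011933859820232174 [-0.1443319   0.50318373  0.18496641  1.96240776 -0.50589276  0.74582391
  0.37222657]
end px [297.40556646 232.82333251]
```

View pics/c5.png

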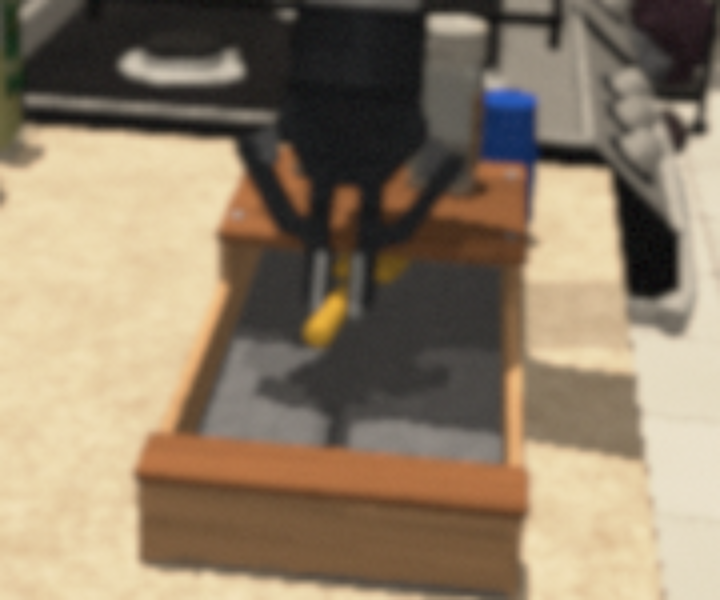

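The handle end appears at image pixel (299,232) against (297,233) predicted, above the lip, with the blade tip still under the deck. The grip width is creeping slightly, so I test it while holding still.

step_arm:
  plan:
    - [[0,0,0,0,0,0,0.005],[0,0,0,0,0,0,0.005],[0,0,0,0,0,0,0.005],[0,0,0,0,0,0,0.005],[0,0,0,0,0,0,0.005]]
  squeeze: 30

```text
t: 7.05
eef_pos: [0.5381, 0.0001, 0.2363]
orientation: [-3.141, -0.244, 1.54]
force: [0.3, 0.6, 0.2]
gripper_width: 0.0123
gripper_force: 58.6
```

step_arm:
  plan:
    - [[0,0,0,0,0,0,0.005],[0,0,0,0,0,0,0.005],[0,0,0,0,0,0,0.005],[0,0,0,0,0,0,0.005],[0,0,0,0,0,0,0.005]]

```text
t: 7.55
eef_pos: [0.5381, -0.0001, 0.2364]
orientation: [3.142, -0.244, 1.539]
force: [-0.0, -1.4, -1.0]
gripper_width: 0.0122
gripper_force: 58.6
```

The grip is steady. Now I draw the spatula out along its own axis.

step_arm:
  plan:
    - [[0.01,0,0,0,0,0,0.005],[0.012,0,0,0,0,0,0.005],[0.012,0,0,0,0,0,0.005],[0.012,0,0,0,0,0,0.005],[0.012,0,0,0,0,0,0.005]]

```text
t: 8.05
eef_pos: [0.5399, 0.0575, 0.2508]
orientation: [3.141, -0.244, 1.54]
force: [0.1, 0.1, 0.5]
gripper_width: 0.0125
gripper_force: 58.6
```

step_arm:
  plan:
    - [[0.012,0,0,0,0,0,0.005],[0.012,0,0,0,0,0,0.005],[0.012,0,0,0,0,0,0.005],[0.012,0,0,0,0,0,0.005],[0.012,0,0,0,0,0,0.005]]

```text
t: 8.55
eef_pos: [0.5417, 0.1153, 0.2652]
orientation: [-3.142, -0.244, 1.539]
force: [0.1, -1.2, -1.3]
gripper_width: 0.0125
gripper_force: 58.6
```

step_arm:
  plan:
    - [[0.012,0,0,0,0,0,0.005],[0.012,0,0,0,0,0,0.005],[0.012,0,0,0,0,0,0.005],[0,0,0,0,0,0,0.005],[0,0,0,0,0,0,0.005]]

```text
t: 9.05
eef_pos: [0.5428, 0.1492, 0.2736]
orientation: [3.142, -0.244, 1.54]
force: [0.0, 0.0, -0.9]
gripper_width: 0.012
gripper_force: 58.6
```

```bash
python3 - <<'E'
from h import *
st=manip.state(); M=R.from_euler("xyz",st["orientation"]).as_matrix(); p=st["eef_pos"]
g=p+M[:,2]*.165; e=g+M[:,0]*.094; t=g-M[:,0]*.206
print("end~",org(e),"tip~",org(t),st["force"],st["gripper_width"],"world up in tool",M.T@[0,0,1])
s=manip.get_image("side");d=manip.get_image("top")
print("px",proj(s,e),proj(s,t),proj(d,e),proj(d,t))
cv2.imwrite("pics/c6.png",np.hstack([cv2.resize(s["frame"][130:300,200:400,::-1],(400,340)),cv2.resize(d["frame"][170:340,150:350,::-1],(400,340))]))
E
```

```text
end~ [0.02623466 0.22086384 0.13621926] tip~ [ 0.01276816 -0.06993288  0.06372153] [ 0.00160147  0.00508447 -0.92032031] 0.011974165032927142 world up in tool [ 2.41659098e-01  2.57272379e-05 -9.70361211e-01]
px [283.86161405 252.03791063] [306.26824445 220.76919861] [141.2981543  237.46089742] [277.1950787  248.44683579]
```

View pics/c6.png

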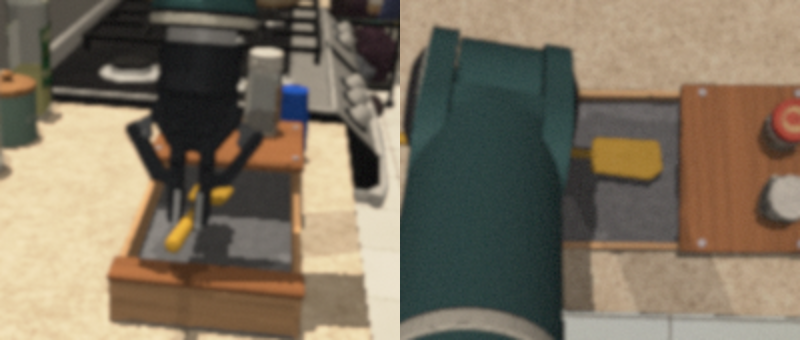

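The blade is fully clear of the deck edge in the top view, with its tip at crop (662,158). The jars are unmoved. I lift straight up.

step_arm:
  plan:
    - [[0.005,0,-0.008,0,0,0,0.005],[0.005,0,-0.0146,0,0,0,0.005],[0.005,0,-0.0146,0,0,0,0.005],[0.005,0,-0.0146,0,0,0,0.005],[0.005,0,-0.0146,0,0,0,0.005]]

```text
t: 9.65
eef_pos: [0.5431, 0.1575, 0.3461]
orientation: [3.141, -0.245, 1.539]
force: [-0.5, -0.1, 0.3]
gripper_width: 0.0124
gripper_force: 58.6
```

step_arm:
  plan:
    - [[0.004,0,-0.0146,0,0,0,0.005],[0.004,0,-0.0146,0,0,0,0.005],[0.004,0,-0.0146,0,0,0,0.005],[0.004,0,-0.0146,0,0,0,0.005],[0.004,0,-0.0146,0,0,0,0.005]]

```text
t: 10.15
eef_pos: [0.5431, 0.1592, 0.4211]
orientation: [-3.142, -0.244, 1.539]
force: [-0.5, -0.1, -0.6]
gripper_width: 0.0122
gripper_force: 58.6
```

step_arm:
  plan:
    - [[0.004,0,-0.0146,0,0,0,0.005],[0.004,0,-0.0146,0,0,0,0.005],[0.002,0,-0.008,0,0,0,0.005],[0,0,0,0,0,0,0.005],[0,0,0,0,0,0,0.005]]

```text
t: 10.65
eef_pos: [0.5431, 0.1599, 0.4579]
orientation: [-3.141, -0.244, 1.539]
force: [0.2, 0.1, -1.6]
gripper_width: 0.0123
gripper_force: 58.6
```

step_arm:
  plan:
    - [[0,0,0,0,0,0,0.005],[0,0,0,0,0,0,0.005],[0,0,0,0,0,0,0.005],[0,0,0,0,0,0,0.005],[0,0,0,0,0,0,0.005]]

```text
t: 11.15
eef_pos: [0.5432, 0.1599, 0.4582]
orientation: [-3.141, -0.244, 1.539]
force: [0.1, -0.9, -0.5]
gripper_width: 0.0123
gripper_force: 58.6
```

```bash
python3 - <<'E'
from h import *
st=manip.state(); M=R.from_euler("xyz",st["orientation"]).as_matrix(); p=st["eef_pos"]
g=p+M[:,2]*.165; e=g+M[:,0]*.086; t=g-M[:,0]*.214
print("end~",org(e),"tip~",org(t),st["force"],st["gripper_width"],st["gripper_force"],abs(st["qvel"]).max())
s=manip.get_image("side");d=manip.get_image("top")
print("px",proj(s,e),proj(s,t),proj(d,e),proj(d,t))
cv2.imwrite("pics/c7.png",np.hstack([cv2.resize(s["frame"][100:300,180:415,::-1],(400,340)),cv2.resize(d["frame"][170:340,150:350,::-1],(400,340))]))
E
```

```text
end~ [0.0264037  0.22378376 0.31889231] tip~ [ 0.01285858 -0.06700116  0.24636189] [ 0.12376039 -0.9221228  -0.49329989] 0.012283190907876431 58.56865882873535 0.0035736240541649634
px [286.46054491 142.66101556] [309.94299871 145.5175623 ] [107.64900688 224.84247733] [275.46195648 239.27687809]
```

View pics/c7.png

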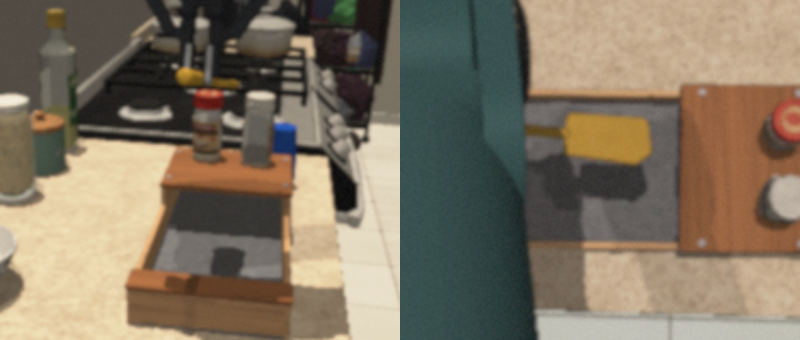

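The spatula is held still at about 0.24–0.32 m, clear of everything. The jars are upright and unmoved.

```bash
python3 -c "
from station import manip
print(manip.sign_off())"
```

```text
the job is handed in; nothing more can be done
None
```

The spatula came out handle end first and is held still above the organiser, with its ends at about 0.24 m and 0.32 m; both jars are upright with no visible shift, and the job is handed in (no verdict was returned).

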